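# Dress a dough scraper's edge with a hand file

## Task

A steel dough scraper stands edge up in the small vise. Pick up the hand file by its wooden grip and file across the scraper's edge with at least two forward strokes, toe leading, pushing from the vise's screw-handle side to its plain side: begin each stroke with the edge under the front third of the teeth, press so that the scraper sinks a few millimetres, and push until the edge is under the rear third. Lift the file well clear of the edge after each stroke, never drag it backwards on the edge, then lay it teeth down on its wooden board again and let go, leaving everything else where it stands.

Things in the scene. Friction and masses are not known exactly. Their poses are not given: they have to be found in the camera images.
- file_grip (a point): Hand file: flat dark steel, 180 long, 28 wide, 5 thick, teeth underneath, with an upright wooden grip on top (80 long, 20 wide, its top 39 above the teeth; grasp across the 20) and a small round knob (20 across, 16 tall) 66 ahead of the grip's middle. About 0.35 kg. This point: middle of the grip, midway along the file, 22 above the teeth. x points to the toe (knob end), z up.
- file_toe (a point): The toe end of the file, middle of its toothed face: 90 ahead of the middle of the grip and 22 below it. Axes as file_grip.
- board: Fixed flat wooden board 250 x 100 x 10 on the bench where the file lies; it may be on the robot's left or right. Origin: middle of its underside; x along its 250 mm length; top at z = 10.
- rest_edge (a point): Middle of the scraper's upper edge when nothing touches it, 110 above the bench; fixed to the vise, does not move with the scraper. x is the forward stroke direction (level, from the vise's screw-handle side to its plain side), y along the 110 long edge. The blade is 2.5 thick.
- vise: Grey bench vise fixed to the bench: base 130 (x) x 120 (y) x 12, two jaws 100 long up to 50 high, a steel screw with a 70 mm cross bar at 30 height sticking out to x = -90 on one side only. Origin: middle of the underside, straight below rest_edge. Same axes as rest_edge.
- bed (a joint): How far the scraper has sunk straight down into its sprung, rubber-lined bed, m: 0 free, 0.010 at its stop. Springy: starts to sink at about 1.4 N and then takes 1.5 N per mm (about 9 N at 5 mm).
- scraper (a joint): Lean of the springy blade about its foot (62 mm below the edge), rad: 0 upright, positive when bent forwards (+x of rest_edge), negative when bent backwards. About 3 N m per rad, so 5 N of rubbing at the edge bends it about 0.1. It springs back to 0.
- brush_mid (a point): Bystander: a pastry brush lying on the bench, 10 above the bench. Leave alone.
- jar_mid (a point): Bystander: a lidded jar 66 across and 70 high, middle of it. Leave alone.
- cutter_mid (a point): Bystander: a round steel pastry cutter ring 72 across and 35 high, middle of it. Leave alone.
There are look-alikes about, which are no part of the job. Leave any purple look-alike of the part that bears file_grip alone. There is more than one size of the vise; the one meant has the size given above.

How it is judged (in metres and radians):
On the way, in this order (a step that is already met when the one before it is completed fails the run):
1. First stroke begins: the file rests level across the edge, its toe leading, with the edge under the front part of its teeth, and presses it down (value of joint bed above 0.001 m and x of file_toe in the frame of rest_edge between 0 and 0.078 m and angle between file_grip's own z axis and vertical below 0.3 rad and angle between the x axis of file_grip and the x axis of rest_edge, either way round below 0.4 rad), for 0.05 s.
2. First stroke goes on, still pressing, the blade bending forwards (value of joint bed above 0.001 m and value of joint scraper above 0.025 rad and x of file_toe in the frame of rest_edge between 0.08 and 0.103 m and angle between file_grip's own z axis and vertical below 0.3 rad and angle between the x axis of file_grip and the x axis of rest_edge, either way round below 0.4 rad), for 0.04 s.
3. First stroke has run to the rear part of the teeth, still pressing (value of joint bed above 0.001 m and value of joint scraper above 0.025 rad and x of file_toe in the frame of rest_edge above 0.105 m and angle between file_grip's own z axis and vertical below 0.3 rad and angle between the x axis of file_grip and the x axis of rest_edge, either way round below 0.4 rad), for 0.04 s.
4. the file is lifted clear of the edge after the first stroke (value of joint bed below 0.0006 m and z of file_grip in the frame of rest_edge above 0.03 m and x of file_toe in the frame of rest_edge above 0.08 m), for 0.05 s.
5. Second stroke begins: the file rests level across the edge, its toe leading, with the edge under the front part of its teeth, and presses it down (all of step 1), for 0.05 s.
6. Second stroke goes on, still pressing, the blade bending forwards (all of step 2), for 0.04 s.
7. Second stroke has run to the rear part of the teeth, still pressing (all of step 3), for 0.04 s.
8. the file is lifted clear of the edge after the second stroke (all of step 4), for 0.05 s.
At the end, for the whole second after the job is handed in: The file lies still, teeth down and flat (tilt under 0.08 rad) on its board, the middle of its grip within 60 mm along and 45 mm across of the board's middle; the scraper stands free (x of file_grip in the frame of board between -0.06 and 0.06 m and y of file_grip in the frame of board between -0.045 and 0.045 m and z of file_grip in the frame of board below 0.036 m and angle between file_grip's own z axis and vertical below 0.08 rad and linear speed of file below 0.02 m/s and value of joint bed below 0.0006 m); the robot touches nothing.
It fails at once if the blade is bent backwards by more than 0.03 rad (file dragged back on the edge) (value of joint scraper below -0.03 rad).
It fails at once if a bystander is moved by more than 25 mm (distance of any of brush_mid, jar_mid, cutter_mid from where it was at the start of the episode above 0.025 m).
It also fails if it takes over 54 s, if anything falls off the work surface, if the arm or the gripper's body presses on something with over 40 N, if the wrist force passes 120 N, or if a joint passes its speed limit or range.

## Robot

A 6-joint arm with a two-finger parallel gripper is mounted at the origin on the work surface. World frame = base frame: x ahead of the robot, y to its left, z up, the work surface at z = 0. Lengths are in mm, angles in degrees, forces in N, time in s.
With the tool pointing down it reaches from about 350 to 850 mm from the base axis. Payload 8.1 kg.
Tool frame: the origin (TCP) lies where the fingers leave the gripper's body, on its centre line; the fingertips stand 73 mm ahead of it and the grasp point (between the pads) lies 54 mm ahead of it; z points along the fingers, y is the line along which they close (so a half turn about z gives the same grasp; the last joint's range is limited). The gripper opens to 85 mm and grips with 20 to 120 N. Pads are 22 mm wide; open, the fingers measure 114 mm over their backs; the gripper's body (76 mm by 85 mm) begins 54 mm behind the grasp point. The pads swing forward as they close: fully open they stand 13 mm farther back than shut.
Start: joints at [60.711, 7.471, 85.268, -0, 87.261, -4.893], TCP at [247.81, 546.44, 303.892] pointing down, gripper open.
Joint ranges: [-169.43, 169.43], [-51.17, 129.36], [1.28, 143.12], [-76.62, 256.62], [0, 156.53], [-152.29, 152.29]. Speed limits (degrees/s): [136.94, 136.94, 159.86, 180, 180, 180].

## Interface

Orientations are given as [roll, pitch, yaw] about the fixed x, y, z axes, in that order (R = Rz(yaw) Ry(pitch) Rx(roll)).
In Python, from bench import sense, optics, r gives the robot as it stands.
- The arm moves only by the tool servo_tool, never from a script. Its argument "plan" is a list that holds one entry, the list of rows, each a list of 5 numbers: the shift along the world's x, y, z in m, then the turn about the world's z in degrees, then the finger opening in m, from 0 to 0.0854. A call has 1 to 10 rows; each row shifts and turns the commanded pose from where the row before left it; what a row does not reach is not made up. A row lasts 1/10 s, in which the tool goes at most 50 mm and 8.59 degrees, less where a joint would pass 70% of its speed; a pose out of reach is approached as far as the arm can. A call is refused whole if a number of a shift passes 0.05 or a number of a turn 8.59, either way. A call with a gripper value outside its range is refused whole. The fingers move at their own pace and stop on an object; "force" is the grip in N (left out, the last holds). Time passes only in rows, so rows that do not move let the fingers close. It gives the time, the measured TCP pose, the force, the opening and the grip force at its end, in the units of the state.
- sense(): the state, without advancing time (a new reading comes with each control period).
- optics.snapshot(name): name is "scene" or "side" or "wrist"; returns a dict with "frame" (420x560x3 uint8, blue, green, red), "fx", "fy", "cx", "cy" (pixels), "dist_coeffs" ([k1, k2, p1, p2, k3] as OpenCV has them; the pictures are not rectified), "cam_to_world" (4x4, takes a point from camera to world coordinates). Camera axes: x right, y down, z forward; pixel columns grow to the right and rows downward; lengths in mm; the calibration is good to about 2 mm. A picture is of the moment at which its call begins. There is no depth.
- r.hand_in(): hands the job in; it is judged then, once.
The state is a dict: "time": time; "joint_pos": joint angles; "qd": joint speeds; "joint_efforts": joint torques, N m; "tool_pos": TCP position; "tcp_rot": TCP orientation; "ft_force": force on the tool from outside, world axes, zero at the start; "wrist_torque": the same for the moment, N m; "finger_gap": finger opening in mm; "grip_force": force on a finger pad.
Only numpy, scipy, OpenCV 4.12 (cv2) and the standard library are available. Lean on these libraries where they do the work, as an engineer would, in place of code of your own. Each camera call takes 0.05 s, during which the arm holds its last target. There are 200 camera calls.

## Working session

There is one attempt and no reset: what is moved stays moved. The work goes in short steps, Python scripts to look and compute and a tool call to move; the robot and the scene stay as the last step left them, time stands still between calls to the robot, and variables do not carry over. Pictures are saved under pics/ and viewed, at most 10 in all, crops included, and the job is handed in when it is done.

Besides the shell and the picture viewer there is one more tool, called as name(argument=value, ...), one argument or row to a line, values as JSON. servo_tool: Moves the arm, as the interface text tells. Its arguments: {"type":"object","properties":{"plan":{"type":"array"},"force":{"type":"number"}},"required":["plan"]}

```bash
mkdir -p pics
cat > h.py <<'E'
import numpy as np, cv2, pickle
def load(n): return pickle.load(open(f'pics/{n}.pkl','rb'))
def take(cam,n):
    from bench import optics
    s=optics.snapshot(cam); pickle.dump(s,open(f'pics/{n}.pkl','wb')); cv2.imwrite(f'pics/{n}.png',s['frame']); return s
def ray(s,uv):
    K=np.array([[s['fx'],0,s['cx']],[0,s['fy'],s['cy']],[0,0,1.]])
    p=cv2.undistortPoints(np.array(uv,float).reshape(-1,1,2),K,np.array(s['dist_coeffs'],float)).reshape(-1,2)
    T=np.array(s['cam_to_world']); d=np.c_[p,np.ones(len(p))]@T[:3,:3].T
    return T[:3,3],d
def plane(s,uv,z):
    o,d=ray(s,uv); return o+d*((z-o[2])/d[:,2])[:,None]
def tri(s1,a,s2,b):
    o1,d1=ray(s1,[a]);o2,d2=ray(s2,[b]);d1=d1[0];d2=d2[0]
    t=np.linalg.lstsq(np.c_[d1,-d2],o2-o1,rcond=None)[0]
    p,q=o1+t[0]*d1,o2+t[1]*d2
    return (p+q)/2,np.linalg.norm(p-q)
E
python3 - <<'E'
from h import *
from bench import sense
a=take('scene','scene0');b=take('side','side0')
cv2.imwrite('pics/both.png',cv2.resize(np.hstack([a['frame'],b['frame']]),(800,300)))
print(sense())
for s in(a,b):print(np.round(s['cam_to_world'],2).tolist())
E
```

```text
{'time': 0.1, 'joint_pos': array([ 6.07121704e+01,  7.51000621e+00,  8.53261725e+01, -1.49239115e-03,
        8.72611077e+01, -4.89482565e+00]), 'qd': array([-0.13534788, -0.13010542, -0.14648626, -0.04686739, -0.03872862,
        0.09057829]), 'joint_efforts': array([ 1.93198939e-03, -5.70953035e+01, -5.01940942e+01, -7.76266074e-05,
        8.15819803e-03,  2.29977445e-05]), 'tool_pos': array([247.60712405, 546.09612589, 302.9272769 ]), 'tcp_rot': array([-1.79902941e+02, -6.81602513e-03,  1.55607063e+02]), 'ft_force': array([ 0.51089612, -0.29866524,  0.06399507]), 'wrist_torque': array([-0.0128211 , -0.03715206, -0.00456258]), 'grip_force': 0.0, 'finger_gap': 85.40055905057602}
[[-0.33, 0.57, -0.75, 1369.59], [0.94, 0.22, -0.25, 291.94], [0.02, -0.79, -0.61, 814.98], [0.0, 0.0, 0.0, 1.0]]
[[0.84, -0.36, 0.39, 47.97], [-0.53, -0.58, 0.62, -649.37], [0.0, -0.73, -0.68, 818.54], [0.0, 0.0, 0.0, 1.0]]
```

View pics/scene0.png

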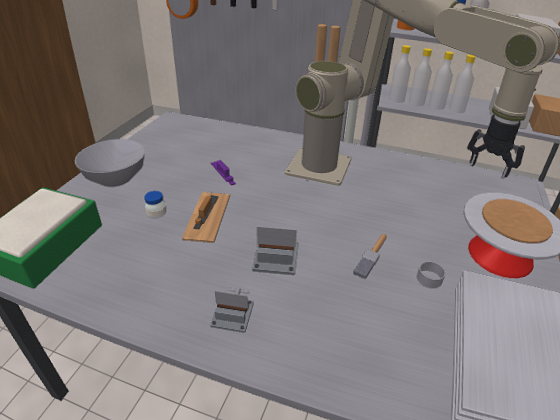

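View pics/side0.png

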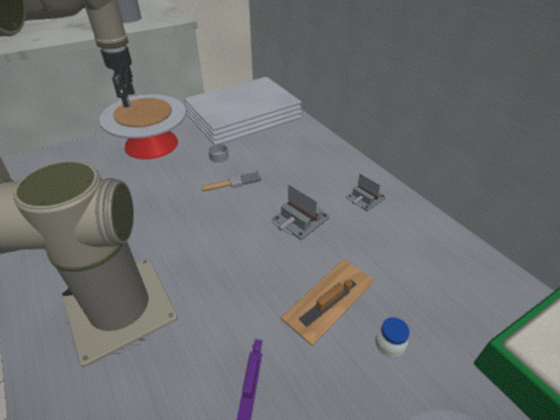

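The scene view shows the file on its board at (206,212), a purple look-alike at (223,172), a larger vise at (276,250) and a smaller one at (232,308). It also shows the jar at (154,204), the brush at (370,256) and the cutter at (430,274). In the side view the file is at (328,300), the purple one at (250,380), the vises at (300,215) and (367,192), and the jar at (393,337).
Could be mistaken for the target: the purple file, scene (223,172), and the small vise, scene (232,308). I choose the dark file on the board and the larger vise. Next is a close crop to check both.

Run:
```python
from h import *
a=load('scene0')['frame'];b=load('side0')['frame']
c=lambda f,x,y,w=80,h=60:cv2.resize(f[y:y+h,x:x+w],(400,300),interpolation=cv2.INTER_CUBIC)
cv2.imwrite('pics/crop1.png',np.vstack([np.hstack([c(a,170,185),c(a,236,218)]),np.hstack([c(b,275,255,106,80)[:, :],c(b,260,180)])]))
```

```text
(no output)
```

View pics/crop1.png

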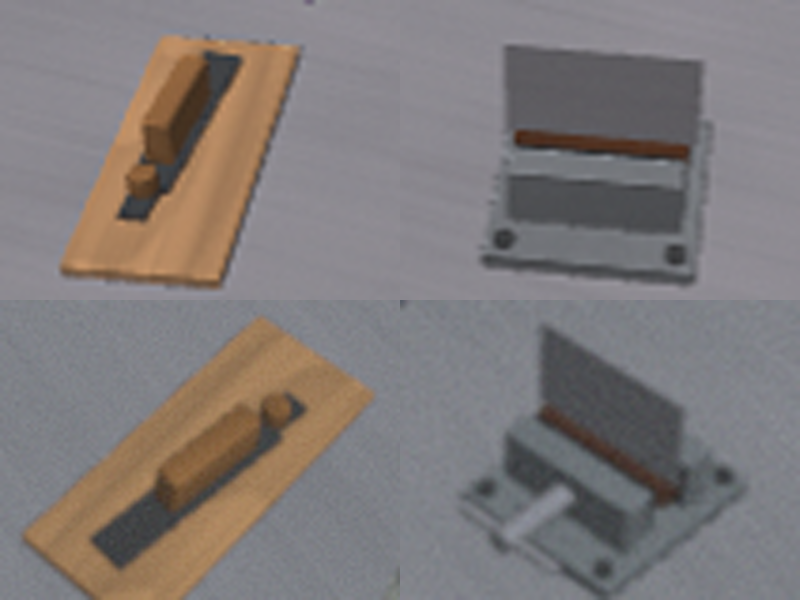

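Run:
```python
from h import *
a=load('scene0');b=load('side0')
A=lambda p,o:[(p[0]+.5)/5-.5+o[0],(p[1]+.5)/5-.5+o[1]]
B=lambda p:[(p[0]+.5)/3.774-.5+275,(p[1]+.5)/3.75-.5+255]
av=(236,218);bv=(260,180);af=(170,185)
L,eL=tri(a,A((105,46),av),b,A((284,108),bv));R,eR=tri(a,A((303,62),av),b,A((142,25),bv))
print('edge',L,eL,R,eR,np.linalg.norm(L-R))
print('edge plane110',plane(a,[A((105,46),av),A((303,62),av)],110),plane(b,[A((284,108),bv),A((142,25),bv)],110))
print('vise base front z12',plane(a,[A((83,258),av),A((296,278),av)],12))
print('screw',plane(b,[A((110,235),bv)],30))
print('file scene z15',plane(a,[A(p,af) for p in((118,216),(150,218),(205,52),(241,57))],15))
print('file side z15',plane(b,[B(p) for p in((288,92),(307,106),(93,240),(120,270))],15))
print('knob',tri(a,A((142,172),af),b,B((277,102))))
print('griptop scene z49',plane(a,[A(p,af) for p in((145,122),(172,130),(185,53),(208,58))],49))
print('griptop side z49',plane(b,[B(p) for p in((157,175),(176,190),(240,104),(262,118))],49))
print('board scene z10',plane(a,[A(p,af) for p in((62,267),(221,281),(165,37),(300,46))],10))
print('board side',plane(b,[B((372,93)),B((262,18)),B((23,240))],10))
print('jar z70',plane(a,[[154,197]],70),plane(b,[[396,328]],70))
print('cutter',plane(a,[[430,268]],35),'brush',plane(a,[[363,270],[383,237]],10))
```

```text
edge [561.39516371 -36.81241697 107.9918531 ] 0.6309369389894702 [534.82740841  68.51382869 106.84183372] 1.9073452498807306 108.63142359213494
edge plane110 [[563.4172995  -35.6718264  110.        ]
 [537.60614259  70.1058593  110.        ]] [[560.05739034 -38.86427224 110.        ]
 [532.91757508  64.24095097 110.        ]]
vise base front z12 [[628.83980521 -23.66327251  12.        ]
 [601.82879476  91.41564975  12.        ]]
screw [[466.98244023  -5.13549437  30.        ]]
file scene z15 [[ 530.0544101  -261.30310625   15.        ]
 [ 524.63778317 -241.8523396    15.        ]
 [ 350.15702143 -292.18905227   15.        ]
 [ 346.66031597 -266.37681938   15.        ]]
file side z15 [[ 524.62422661 -247.39673816   15.        ]
 [ 527.91900352 -263.18033314   15.        ]
 [ 347.19590074 -270.02614587   15.        ]
 [ 349.52309412 -295.83709037   15.        ]]
knob (array([ 503.32756287, -257.54092499,   31.09664957]), np.float64(0.7598600174963391))
griptop scene z49 [[ 476.70477689 -267.35793774   49.        ]
 [ 478.08389116 -247.55954259   49.        ]
 [ 399.28244988 -279.14192362   49.        ]
 [ 399.00014711 -262.36520871   49.        ]]
griptop side z49 [[ 394.00127651 -269.94853697   49.        ]
 [ 397.5038996  -284.85250749   49.        ]
 [ 471.77549856 -255.24360955   49.        ]
 [ 476.83424211 -271.36112522   49.        ]]
board scene z10 [[ 580.28494095 -272.78514235   10.        ]
 [ 557.1626093  -177.21191665   10.        ]
 [ 337.29454597 -330.42369069   10.        ]
 [ 313.30322016 -237.50571717   10.        ]]
board side [[ 575.92556706 -276.08288629   10.        ]
 [ 554.54415452 -184.42176042   10.        ]
 [ 311.78849171 -244.20996823   10.        ]]
jar z70 [[ 495.45880923 -416.05718578   70.        ]] [[ 490.35461902 -424.57162735   70.        ]]
cutter [[475.04048166 443.98329794  35.        ]] brush [[521.24411192 266.81686892  10.        ]
 [356.09659693 300.47898645  10.        ]]
```

servo_tool(
  plan=[
    [[0.015, -0.044, 0, -8, 0.085], [0.015, -0.044, 0, -8, 0.085], [0.015, -0.044, 0, -8, 0.085], [0.015, -0.044, 0, -8, 0.085], [0.015, -0.044, 0, -8, 0.085], [0.015, -0.044, 0, -8, 0.085], [0.015, -0.044, 0, -8, 0.085], [0.015, -0.044, 0, -8, 0.085], [0.015, -0.044, 0, -8, 0.085], [0.015, -0.044, 0, -8, 0.085]],
  ],
)

```text
time: 1.1
tool_pos: [397.8, 104.6, 303.7]
tcp_rot: [180.0, -0.0, 75.3]
ft_force: [0.6, 0.2, -0.1]
finger_gap: 84.9
grip_force: 0.0
```

servo_tool(
  plan=[
    [[0.004, -0.041, 0, -7, 0.085], [0.004, -0.041, 0, -7, 0.085], [0.004, -0.041, 0, -7, 0.085], [0.004, -0.041, 0, -7, 0.085], [0.004, -0.041, 0, -7, 0.085], [0.004, -0.041, -0.02, -7, 0.085], [0.004, -0.041, -0.02, -7, 0.085], [0.004, -0.041, -0.02, -7, 0.085], [0.004, -0.041, -0.02, -7, 0.085], [0.003, -0.004, -0.02, -4, 0.085]],
  ],
)

```text
time: 2.1
tool_pos: [436.2, -270.5, 202.8]
tcp_rot: [179.9, 0.0, 8.1]
ft_force: [-1.1, 1.1, -0.6]
finger_gap: 85.0
grip_force: 0.0
```

servo_tool(
  plan=[
    [[0, 0, 0, 0, 0.085], [0, 0, 0, 0, 0.085]],
  ],
)

```text
time: 2.3
tool_pos: [436.4, -266.0, 203.5]
tcp_rot: [-179.9, 0.1, 8.7]
ft_force: [-0.1, 0.2, 0.9]
finger_gap: 85.1
grip_force: 0.0
```

Run:
```python
from h import *
from bench import sense
s=take('wrist','w1'); st=sense(); print(st['tool_pos'],st['tcp_rot'])
print(np.round(s['cam_to_world'],2).tolist())
```

```text
[ 436.91422501 -265.97502095  204.51145983] [-1.79988057e+02 -4.92275059e-03  8.75960112e+00]
[[0.15, -0.95, -0.28, 506.09], [-0.99, -0.15, -0.04, -254.4], [-0.0, 0.28, -0.96, 273.41], [0.0, 0.0, 0.0, 1.0]]
```

View pics/w1.png

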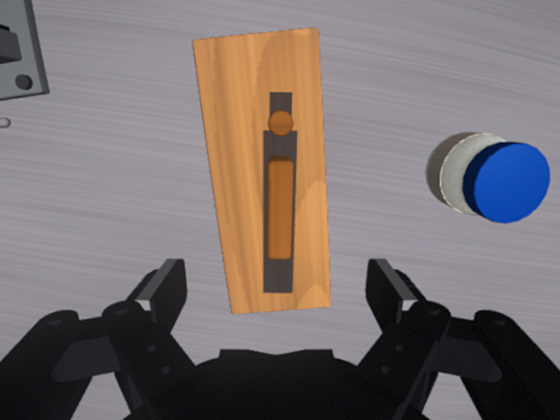

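The wrist view shows the grip at (280,208), the knob at (281,123), the heel edge at y=292, the toe edge at y=92 and the jar at upper right. I'll cast rays to refine the grip pose and the board.

Run:
```python
from h import *
s=load('w1')
g=plane(s,[(269,157),(292,157),(269,259),(291,259)],49);print(g.round(1).tolist(),g.mean(0))
f=plane(s,[(270,92),(292,92),(263,292),(293,292)],15);t=(f[0]+f[1])/2;h=(f[2]+f[3])/2
print(f.round(1).tolist(),(t+h)/2,np.linalg.norm(t-h),np.degrees(np.arctan2(*(t-h)[1::-1])))
k=plane(s,[(281,122)],31);print('knob',k)
b=plane(s,[(193,40),(318,28),(330,306),(232,314)],10);print(b.round(1).tolist())
m=(b[0]+b[1])/2-(b[2]+b[3])/2;print('board',b.mean(0),np.linalg.norm(m),np.degrees(np.arctan2(m[1],m[0])))
```

```text
[[478.9, -253.1, 49.0], [481.5, -269.6, 49.0], [399.0, -265.0, 49.0], [401.7, -282.3, 49.0]] [ 440.28909975 -267.48693761   49.        ]
[[525.8, -246.1, 15.0], [528.5, -263.4, 15.0], [347.8, -266.0, 15.0], [352.2, -294.2, 15.0]] [ 438.57168315 -267.40856577   15.        ] 178.98393569386178 8.128875886917474
knob [[ 504.38926846 -258.13490672   31.        ]]
[[556.2, -180.4, 10.0], [579.2, -275.7, 10.0], [339.1, -333.8, 10.0], [315.0, -239.1, 10.0]]
board [ 447.34646977 -257.24136391   10.        ] 247.6441703288989 13.65100636031831
```

servo_tool(
  plan=[
    [[0.001, -0.001, -0.03, 0, 0.085], [0, 0, -0.03, 0, 0.085], [0, 0, -0.03, 0, 0.06], [0, 0, -0.015, 0, 0.05], [0, 0, -0.007, 0, 0.04], [0, 0, 0, 0, 0.04], [0, 0, 0, 0, 0.04]],
  ],
  force=110,
)

```text
time: 3.05
tool_pos: [438.8, -268.0, 93.6]
tcp_rot: [179.9, -0.1, 8.6]
ft_force: [-0.3, 0.2, 0.0]
finger_gap: 39.7
grip_force: 0.0
```

servo_tool(
  plan=[
    [[0, 0, 0, 0, 0.02], [0, 0, 0, 0, 0.01], [0, 0, 0, 0, 0.005], [0, 0, 0, 0, 0.005], [0, 0, 0, 0, 0.005], [0, 0, 0, 0, 0.005]],
  ],
)

```text
time: 3.65
tool_pos: [438.8, -268.3, 93.8]
tcp_rot: [179.9, -0.1, 8.6]
ft_force: [-1.1, 1.3, 7.1]
finger_gap: 18.1
grip_force: 108.9
```

servo_tool(
  plan=[
    [[0, 0, 0.02, 0, 0.005], [0, 0, 0.04, 0, 0.005], [0, 0, 0.04, 0, 0.005], [0, 0, 0.041, 0, 0.005], [0.01, 0.04, 0, 1, 0.005], [0.01, 0.04, 0, 1, 0.005], [0.01, 0.04, 0, 1, 0.005], [0.01, 0.04, 0, 1, 0.005], [0.01, 0.04, 0, 1, 0.005], [0.006, 0.04, 0, 0.4, 0.005]],
  ],
)

```text
time: 4.65
tool_pos: [493.8, -25.9, 232.9]
tcp_rot: [180.0, -0.0, 14.0]
ft_force: [0.3, 0.0, -3.9]
finger_gap: 18.1
grip_force: 108.8
```

servo_tool(
  plan=[
    [[0.005, 0.032, 0, 0, 0.005], [0, 0, 0, 0, 0.005], [0, 0, 0, 0, 0.005], [0, 0, 0, 0, 0.005]],
  ],
)

```text
time: 5.05
tool_pos: [498.6, 3.8, 232.8]
tcp_rot: [180.0, 0.0, 14.0]
ft_force: [-0.3, -0.8, -5.0]
finger_gap: 18.4
grip_force: 109.0
```

Run:
```python
from h import *
from bench import sense
s=take('side','s2');a=take('scene','a2'); w=take('wrist','w2');st=sense(); print(st['tool_pos'],st['tcp_rot'],st['ft_force'],st['finger_gap'])
cv2.imwrite('pics/c2.png',np.hstack([cv2.resize(s['frame'][80:280,220:420],(400,400),interpolation=2),cv2.resize(w['frame'],(400,400))]))
cv2.imwrite('pics/c2.png',np.hstack([cv2.resize(a['frame'][150:290,190:330],(400,400),interpolation=2),cv2.resize(s['frame'][110:250,220:360],(400,400),interpolation=2)]))
```

```text
[498.70973073   3.42236291 232.86685387] [1.79993436e+02 6.82615679e-03 1.39108038e+01] [-0.05228777  0.83646944 -5.4718925 ] 18.27346314824762
```

View pics/c2.png

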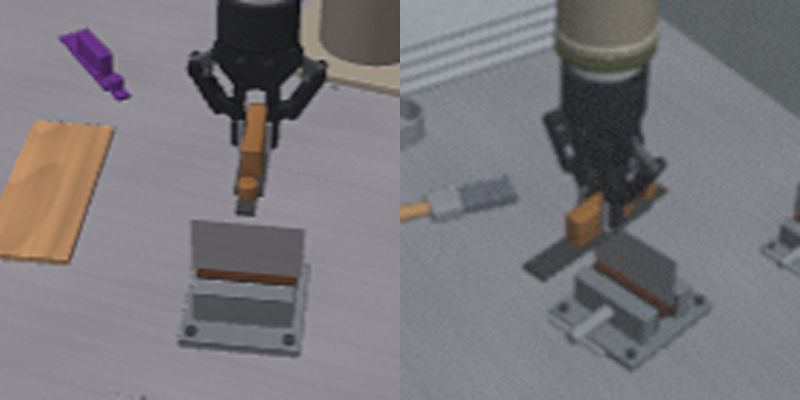

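View pics/w2.png

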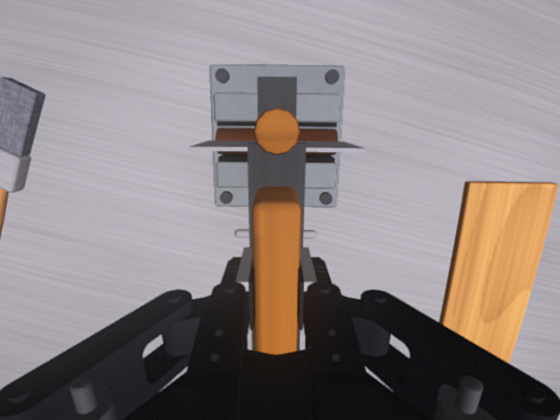

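The file is held level and aligned over the target vise. In the wrist view the toe is at (277,77) and the edge ends are at (190,147) and (363,147). I'll check the geometry.

Run:
```python
from h import *
s=load('w2')
e=plane(s,[(190,146.5),(363,147.5)],110);print(e,e.mean(0),np.linalg.norm(e[0]-e[1]))
d=e[0]-e[1];print('vise yaw',np.degrees(np.arctan2(-d[0],d[1])))
b=plane(s,[(210,66),(343,66),(339,206),(216,206)],12);print('base',b.round(1).tolist(),b.mean(0))
tz=232.9-83.8+5
t=plane(s,[(258,77),(296,77)],tz);print('toe',t)
k=plane(s,[(277,131)],tz+16);print('knob',k)
m=(e[0]+e[1])[:2]/2;print('toe_x,y',(t.mean(0)[:2]-m)@np.array([[.97,-.242],[.242,.97]]))
```

```text
[[538.62250544  69.09954267 110.        ]
 [563.91182757 -35.0617636  110.        ]] [551.2671665   17.01888954 110.        ] 107.18734784103532
vise yaw 13.646785596517782
base [[597.6, 88.6, 12.0], [625.8, -24.8, 12.0], [502.5, -58.6, 12.0], [473.3, 58.6, 12.0]] [549.79549436  15.96727929  12.        ]
toe [[583.14822796  33.6905676  154.1       ]
 [587.29308393  17.04179255 154.1       ]]
knob [[562.54072624  19.76045713 170.1       ]]
toe_x,y [34.95492907 -0.11987262]
```

servo_tool(
  plan=[
    [[0, 0, -0.02, 0, 0.005], [0, 0, -0.012, 0, 0.005], [0.002, 0.0005, -0.003, 0, 0.005], [0.002, 0.0005, -0.003, 0, 0.005], [0.003, 0.00075, -0.003, 0, 0.005], [0.003, 0.00075, -0.003, 0, 0.005]],
  ],
)

```text
time: 5.8
tool_pos: [509.7, 6.9, 189.8]
tcp_rot: [180.0, -0.1, 14.0]
ft_force: [-3.6, -0.3, 1.7]
finger_gap: 18.5
grip_force: 109.8
```

servo_tool(
  plan=[
    [[0.005, 0.00125, -0.001, 0, 0.005], [0.007, 0.00175, 0, 0, 0.005], [0.008, 0.002, 0, 0, 0.005], [0.008, 0.002, 0, 0, 0.005], [0.008, 0.002, 0, 0, 0.005], [0.008, 0.002, 0, 0, 0.005], [0.008, 0.002, 0, 0, 0.005]],
  ],
)

```text
time: 6.5
tool_pos: [561.5, 20.1, 187.9]
tcp_rot: [-180.0, 0.0, 14.0]
ft_force: [-4.8, -0.4, 5.0]
finger_gap: 18.4
grip_force: 110.1
```

servo_tool(
  plan=[
    [[0.008, 0.002, 0, 0, 0.005], [0.008, 0.002, 0, 0, 0.005], [0.008, 0.002, 0, 0, 0.005]],
  ],
)

```text
time: 6.8
tool_pos: [585.4, 26.1, 187.8]
tcp_rot: [-180.0, 0.0, 14.0]
ft_force: [-4.2, -1.5, 4.5]
finger_gap: 18.1
grip_force: 110.1
```

servo_tool(
  plan=[
    [[0.003, 0.00075, 0.003, 0, 0.005], [0.002, 0.0005, 0.004, 0, 0.005], [0.001, 0.00025, 0.008, 0, 0.005], [0, 0, 0.02, 0, 0.005], [0, 0, 0.015, 0, 0.005], [0, 0, 0, 0, 0.005], [0, 0, 0, 0, 0.005]],
  ],
)

```text
time: 7.5
tool_pos: [591.0, 27.5, 238.2]
tcp_rot: [180.0, -0.1, 14.0]
ft_force: [-0.1, -0.9, -5.1]
finger_gap: 18.2
grip_force: 108.9
```

servo_tool(
  plan=[
    [[-0.02, -0.005, 0, 0, 0.005], [-0.03, -0.0075, 0, 0, 0.005], [-0.03, -0.0075, 0, 0, 0.005], [-0.012, -0.003, 0, 0, 0.005], [0, 0, 0, 0, 0.005], [0, 0, 0, 0, 0.005], [0, 0, 0, 0, 0.005]],
  ],
)

```text
time: 8.2
tool_pos: [499.4, 4.6, 237.7]
tcp_rot: [-180.0, -0.0, 14.0]
ft_force: [0.4, -0.7, -4.6]
finger_gap: 18.2
grip_force: 108.9
```

Run:
```python
from h import *
from bench import sense
w=take('wrist','w3');s=take('side','s3');st=sense(); print(st['time'],st['tool_pos'],st['tcp_rot'],st['ft_force'])
cv2.imwrite('pics/c3.png',np.hstack([cv2.resize(w['frame'],(400,300)),cv2.resize(s['frame'][110:230,220:380],(400,300),interpolation=2)]))
```

```text
8.3 [499.36158085   4.61582203 237.7396707 ] [-1.79993483e+02  2.23736397e-03  1.40187544e+01] [-0.70269415  0.3693895  -3.56464609]
```

View pics/c3.png

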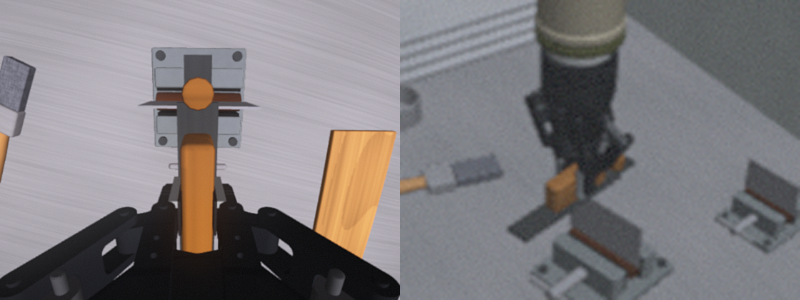

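The grasp is unchanged: knob at (198,94) in the half-size wrist view, file level, blade upright. Second stroke next.

servo_tool(
  plan=[
    [[0, -0.001, -0.025, 0, 0.005], [0, 0, -0.012, 0, 0.005], [0.002, 0.0005, -0.003, 0, 0.005], [0.002, 0.0005, -0.003, 0, 0.005], [0.003, 0.00075, -0.003, 0, 0.005], [0.003, 0.00075, -0.003, 0, 0.005]],
  ],
)

```text
time: 8.9
tool_pos: [509.8, 5.9, 190.0]
tcp_rot: [180.0, -0.1, 14.0]
ft_force: [-3.8, -1.4, 1.3]
finger_gap: 18.1
grip_force: 109.7
```

servo_tool(
  plan=[
    [[0.005, 0.00125, -0.001, 0, 0.005], [0.007, 0.00175, 0, 0, 0.005], [0.008, 0.002, 0, 0, 0.005], [0.008, 0.002, 0, 0, 0.005], [0.008, 0.002, 0, 0, 0.005], [0.008, 0.002, 0, 0, 0.005], [0.008, 0.002, 0, 0, 0.005]],
  ],
)

```text
time: 9.6
tool_pos: [561.5, 19.1, 187.9]
tcp_rot: [-180.0, 0.0, 14.0]
ft_force: [-5.0, -1.4, 4.5]
finger_gap: 18.4
grip_force: 110.2
```

servo_tool(
  plan=[
    [[0.008, 0.002, 0, 0, 0.005], [0.008, 0.002, 0, 0, 0.005], [0.008, 0.002, 0, 0, 0.005]],
  ],
)

```text
time: 9.9
tool_pos: [585.4, 25.1, 187.8]
tcp_rot: [-180.0, 0.0, 14.0]
ft_force: [-5.3, -0.9, 4.9]
finger_gap: 18.5
grip_force: 110.1
```

servo_tool(
  plan=[
    [[0.003, 0.00075, 0.003, 0, 0.005], [0.002, 0.0005, 0.004, 0, 0.005], [0.001, 0.00025, 0.008, 0, 0.005], [0, 0, 0.02, 0, 0.005], [0, 0, 0.015, 0, 0.005], [0, 0, 0, 0, 0.005], [0, 0, 0, 0, 0.005]],
  ],
)

```text
time: 10.6
tool_pos: [591.1, 26.4, 238.3]
tcp_rot: [180.0, -0.1, 14.0]
ft_force: [-0.9, -0.8, -5.8]
finger_gap: 18.4
grip_force: 108.9
```

servo_tool(
  plan=[
    [[-0.018, -0.035, 0, 0, 0.005], [-0.018, -0.035, 0, 0, 0.005], [-0.018, -0.035, 0, 0, 0.005], [-0.018, -0.035, 0, 0, 0.005], [-0.018, -0.035, 0, 0, 0.005], [-0.018, -0.035, 0, 0, 0.005], [-0.018, -0.035, 0, 0, 0.005], [-0.018, -0.038, 0, 0, 0.005], [0, 0, -0.03, 0, 0.005], [0, 0, -0.03, 0, 0.005]],
  ],
)

```text
time: 11.6
tool_pos: [446.3, -258.2, 177.3]
tcp_rot: [179.9, -0.1, 13.8]
ft_force: [0.3, 0.5, -4.9]
finger_gap: 18.3
grip_force: 109.4
```

servo_tool(
  plan=[
    [[0, 0, -0.03, 0, 0.005], [0, 0, -0.03, 0, 0.005], [0, 0, -0.015, 0, 0.005], [0, 0, -0.004, 0, 0.005], [0, 0, -0.002, 0, 0.005], [0, 0, 0, 0, 0.005], [0, 0, 0, 0, 0.005]],
  ],
)

```text
time: 12.3
tool_pos: [447.8, -257.2, 98.5]
tcp_rot: [179.9, -0.1, 14.0]
ft_force: [-0.2, -0.3, -4.7]
finger_gap: 18.2
grip_force: 109.1
```

servo_tool(
  plan=[
    [[0, 0, -0.002, 0, 0.005], [0, 0, -0.001, 0, 0.005], [0, 0, -0.001, 0, 0.005], [0, 0, 0, 0, 0.005], [0, 0, 0, 0, 0.005]],
  ],
)

```text
time: 12.8
tool_pos: [447.1, -256.8, 93.8]
tcp_rot: [180.0, -0.0, 14.0]
ft_force: [-5.7, 2.3, 5.4]
finger_gap: 17.9
grip_force: 110.4
```

servo_tool(
  plan=[
    [[0, 0, 0, 0, 0.03], [0, 0, 0, 0, 0.045], [0, 0, 0, 0, 0.055], [0, 0, 0, 0, 0.055], [0, 0, 0.01, 0, 0.055], [0, 0, 0.03, 0, 0.06], [0, 0, 0.04, 0, 0.07], [0, 0, 0.04, 0, 0.07], [0, 0, 0, 0, 0.07], [0, 0, 0, 0, 0.07]],
  ],
)

```text
time: 13.8
tool_pos: [447.7, -257.2, 215.1]
tcp_rot: [179.8, -0.1, 14.0]
ft_force: [-0.6, 0.1, -0.6]
finger_gap: 70.4
grip_force: 0.0
```

Run:
```python
from h import *
from bench import sense
w=take('wrist','w4');s=take('scene','a4');st=sense(); print(st['time'],st['tool_pos'],st['ft_force'])
cv2.imwrite('pics/c4.png',np.hstack([cv2.resize(w['frame'],(400,300)),cv2.resize(s['frame'][150:330,130:370],(400,300),interpolation=2)]))
```

```text
13.9 [ 446.36418543 -256.25638403  212.23041686] [ 0.01288093 -0.03937097 -0.29720403]
```

View pics/c4.png

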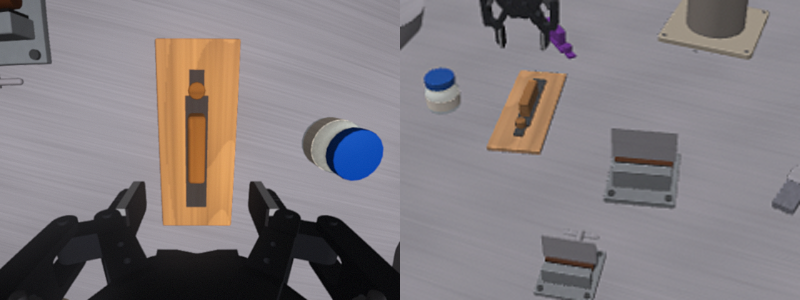

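The file lies flat and central on the board (grip at (197,150) in the half-size wrist view). The blade is upright, the jar hasn't moved and the gripper is clear.

```bash
python3 -c "
from bench import r
print(r.hand_in())"
```

```text
the job is handed in; nothing more can be done
None
```

I made two forward strokes across the scraper's edge and laid the file teeth down in the middle of its board, with the gripper clear; the job was handed in at about 14 s, and no verdict was shown.

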